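Roll a pipe home against the drilling-jig fence and hold it down

TASK

Get the white plastic pipe ready for drilling in the plywood jig. Push it from the side so that it rolls along the two metal strips, without gripping or lifting it, until it lies flush along the whole fence, and press it home with a light push of about 8 N for a moment. The fence has been set by hand for this job and is only nipped lightly: feel for it, and do not shift it. Then swing the red-handled hold-down arm down onto the pipe, bear down on the handle with about 10 N for a moment so that its rubber pad grips, without slamming it or crushing the pipe, and leave it down with the pipe still flush. Leave the tape measure, marker and masking tape alone.

Things in the scene. Friction and masses are not known exactly. Their poses are not given: they have to be found in the camera images.
- jig: Plywood board 340 (x) x 300 (y) x 18 mm, fixed to the bench; origin: centre of its underside; x points to the fence, z up. Two metal strips along x (20 mm wide, at y -95 and +95 mm, top at z 21) carry the pipe. Fence across it, y -118 to 118, top at z 46: its white face stands somewhere from x 45 to 75 mm (not measured), rigid; a steady 7 N on it (some 13 N by hand on the pipe) slides it.
- pipe_mid (a point): Middle of the axis of the white plastic pipe, 40 mm in diameter, 270 mm long, about 0.12 kg, lying across the strips roughly along jig y and free to roll towards the fence (jig +x) or away. Its axis is 41 mm above the bench. While pressed at the fence, roughly half the push goes into the strips by friction.
- pipe_end_a (a point): Centre of the pipe's end face on the jig's +y side.
- pipe_end_b (a point): Centre of the pipe's end face on the jig's -y side.
- holddown (a joint): Angle in rad of the hold-down arm about a level pivot along jig y: 0 = level, where its pad just touches the pipe on the strips; positive = raised (it starts at 0.7 to 1.0). A stiff pivot (wing nut, 0.3 N m) keeps it where it is left. No spring.
- holddown_pivot (a point): The arm's pivot, at jig x 142, y 95, z 74 mm. The arm runs from it towards jig -x when level: 185 mm long, 24 mm wide, 18 mm thick; a rubber pad is under it 72 to 132 mm from the pivot.
- holddown_grip (a point): Middle of the upper face of the arm's red handle (55 x 26 x 20 mm), 157.5 mm from the pivot along the arm and 10 mm above the arm's axis: the place to push it down. Moves with the arm.
- measure: Yellow tape measure, 34 x 73 x 68 mm, standing left of the jig; leave alone.
- marker: Red and white marker pen, 132 mm long, lying right of the jig; leave alone.
- masking: Roll of pale masking tape, 84 mm wide, 24 mm tall, lying right of the jig; leave alone.

How it is judged (in metres and radians):
On the way, in this order (a step that is already met when the one before it is completed fails the run):
1. the pipe lies flush along the fence and is pressed home against it with at least 3 N (contact force between pipe and fence above 3 N and x of pipe_end_a in the frame of fence_face between -0.023 and -0.017 m and x of pipe_end_b in the frame of fence_face between -0.023 and -0.017 m), for 0.2 s.
2. the hold-down arm's pad is pressed onto the pipe with at least 6 N (contact force between holddown and pipe above 6 N and x of pipe_end_a in the frame of fence_face between -0.023 and -0.017 m and x of pipe_end_b in the frame of fence_face between -0.023 and -0.017 m), for 0.2 s.
At the end, for the whole second after the job is handed in: the pipe lies at rest with both ends within 3 mm of lying against the fence, the fence within 2 mm of its setting, and the hold-down arm is down (below 0.03 rad) with its pad resting on the pipe (x of pipe_end_a in the frame of fence_face between -0.023 and -0.017 m and x of pipe_end_b in the frame of fence_face between -0.023 and -0.017 m and value of joint holddown below 0.03 rad and contact force between holddown and pipe above 0.2 N and distance of fence_face from where it was at the start of the episode below 0.002 m and linear speed of pipe below 0.01 m/s); the robot touches nothing.
It fails at once if the fence is shifted by more than 2 mm (distance of fence_face from where it was at the start of the episode above 0.002 m).
It fails at once if the pipe is gripped or pushed with more than 12 N (contact force between the fingers and pipe above 12 N).
It fails at once if the pipe is lifted off the strips by more than 10 mm (height (world z) of pipe_mid above 0.051 m).
It fails at once if the hold-down crushes the pipe with more than 40 N (contact force between holddown and pipe above 40 N).
It fails at once if the tape measure, marker or masking tape is moved by more than 15 mm (distance of any of measure, marker, masking from where it was at the start of the episode above 0.015 m).
It also fails if it takes over 70 s, if anything falls off the work surface, if the arm or the gripper's body presses on something with over 40 N, if the wrist force passes 120 N, or if a joint passes its speed limit or range.

ROBOT

A 6-joint arm with a two-finger parallel gripper is mounted at the origin on a cart in front of the work surface, level with it; the furniture and walls round the work are solid. World frame = base frame: x ahead of the robot, y to its left, z up, the work surface at z = 0. Lengths are in m, angles in degrees, forces in N, time in s.
With the tool pointing down it reaches from about 0.275 to 0.725 m from the base axis. Payload 5.6 kg.
Tool frame: the origin (TCP) lies at the very end of the fingers, on their centre line; the grasp point (between the pads) lies 19 mm behind it (ctrl.pinch_z is the z of the grasp point in the tool frame, in m); z points along the fingers, y is the line along which they close (so a half turn about z gives the same grasp; the last joint's range is limited). The gripper opens to 85 mm and grips with 20 to 120 N. Pads are 22 mm wide; open, the fingers measure 114 mm over their backs; the gripper's body (76 mm by 85 mm) begins 54 mm behind the grasp point. The pads swing forward as they close: fully open they stand 13 mm farther back than shut.
Start: joints at [-58.579, 14.616, 6.199, 0, -81.583, -16.306], TCP at [0.143, -0.531, 0.231] pointing down, gripper open.
Joint ranges: [-168.99, 168.99], [-69.2, 112.95], [-62.41, 85.93], [-164.36, 98.24], [-168.68, -3.75], [-174.98, 174.98]. Speed limits (degrees/s): [147.25, 147.25, 180, 180, 180, 180].

INTERFACE

Orientations are given as a 3x3 rotation matrix whose columns are the frame's x, y, z axes.
In Python, from rig import ctrl gives the robot as it stands. The module is installed in compiled form; this text tells all that it offers. Calls block until the motion is done:
- ctrl.move_to(position, orientation): joint-space move of the TCP to a pose.
- ctrl.servo_line(position, frame=None, vel=0.15, force_limit=None): straight line of the TCP; frame=None keeps the orientation; vel is the mean speed in m/s. With force_limit (N) it stops when the force on the tool has changed by that much, and returns True; else False.
- ctrl.move_joints(angles): joint-space move.
- ctrl.set_gripper(opening, squeeze=None): finger opening in m; squeeze is the grip in N (None keeps the last); returns when the fingers have stopped.
- ctrl.dwell(seconds).
- ctrl.solve_ik(position, orientation): joint angles nearest the present ones, or None.
- ctrl.get_obs(): the state.
- ctrl.capture(name): name is "scene" or "side" or "wrist"; returns the picture (400x640x3 uint8, red, green, blue); there is no depth.
- ctrl.camera_model(name): a dict with "fov_y" (degrees; the focal length in pixels is half the picture's height over the tangent of half this angle, whatever the lens; pixels are square), "cx", "cy" (the principal point, pixels), "origin" and "rotation" of the camera in the world; the wrist camera has in their place "mount" (4x4, takes a point from camera to tool coordinates, whose origin is the TCP and whose axes are the flange's). Camera axes: x right, y down, z forward; pixel columns grow to the right and rows downward; lengths in m; the calibration is good to about 2 mm. A picture is of the moment at which its call begins: read the wrist's pose just before it. camera_model takes no time and is no camera call.
A pose or a line that the arm cannot do raises ctrl.MotionError and nothing moves.
- ctrl.hand_in(): hands the job in; it is judged then, once.
The state is a dict: "clock": time; "joint_pos": joint angles; "qvel": joint speeds; "effort": joint torques, N m; "tool_pos": TCP position; "orientation": TCP orientation; "contact_force": force on the tool from outside, world axes, zero at the start; "ft_torque": the same for the moment, N m; "gripper_width": finger opening in m; "finger_force": force on a finger pad.
Only numpy, scipy, OpenCV 4.12 (cv2) and the standard library are available. Lean on these libraries where they do the work, as an engineer would, in place of code of your own. Each camera call takes 0.05 s, during which the arm holds its last target. There are 200 camera calls.

## Working session

There is one attempt and no reset: what is moved stays moved. The work goes in short steps, each a Python script; the robot and the scene stay as the last script left them, time stands still between calls to the robot, and variables do not carry over. Pictures are saved under pics/ and viewed, at most 10 in all, crops included, and the job is handed in when it is done.

```bash
mkdir -p pics; python3 - <<'E'
from rig import ctrl
import cv2,numpy as np
for n in ["scene","side"]:
    im=ctrl.capture(n); cv2.imwrite(f"pics/{n}0.png",im[:,:,::-1])
    print(n,ctrl.camera_model(n))
print(ctrl.camera_model("wrist"))
print(ctrl.get_obs())
E
```

```text
scene {'fov_y': 46.904920079493664, 'cx': 310.2052267756188, 'cy': 197.8701588028911, 'origin': array([-0.31591247,  0.5841888 ,  0.8286261 ]), 'rotation': array([[-0.5413875 , -0.47238411,  0.69552342],
       [-0.84070298,  0.31484146, -0.44056027],
       [-0.01086594, -0.82324244, -0.56758596]])}
side {'fov_y': 49.531113848844676, 'cx': 315.2918732580681, 'cy': 205.70472910021186, 'origin': array([ 0.51967416, -1.06985396,  0.58408303]), 'rotation': array([[ 0.99643687, -0.0347843 ,  0.07683499],
       [-0.0843094 , -0.43609442,  0.89594285],
       [ 0.00234256, -0.8992284 , -0.4374732 ]])}
{'fov_y': 70.04122757787293, 'cx': 318.454200716284, 'cy': 192.53831747794962, 'mount': array([[-3.61544719e-04, -9.61555792e-01, -2.74609409e-01,
         7.07510720e-02],
       [ 9.99999908e-01, -4.10904235e-04,  1.22219636e-04,
        -7.95054949e-05],
       [-2.30359168e-04, -2.74609339e-01,  9.61555853e-01,
        -1.43331514e-01],
       [ 0.00000000e+00,  0.00000000e+00,  0.00000000e+00,
         1.00000000e+00]])}
{'clock': 0.1, 'joint_pos': array([-5.85812180e+01,  1.46475059e+01,  6.13752237e+00, -2.30243681e-02,
       -8.15822476e+01, -1.63052021e+01]), 'qvel': array([ 0.13225712, -0.09448478,  0.22618929,  0.1287634 ,  0.00556644,
        0.11079296]), 'effort': array([-5.39164175e-03, -3.87603378e+01,  2.38472074e+01,  5.37806869e+00,
       -3.82261540e-03,  3.52146898e-06]), 'tool_pos': array([ 0.14332312, -0.53054047,  0.23050522]), 'orientation': array([[-9.65426263e-01, -2.60675817e-01, -4.99895406e-04],
       [-2.60676287e-01,  9.65424971e-01,  1.58093106e-03],
       [ 7.05010117e-05,  1.65658324e-03, -9.99998625e-01]]), 'contact_force': array([-0.22086571, -0.34326081, -0.65203417]), 'ft_torque': array([0.01812361, 0.06940533, 0.00750925]), 'finger_force': 0.0, 'gripper_width': 0.08578569956450383}
```

View pics/scene0.png

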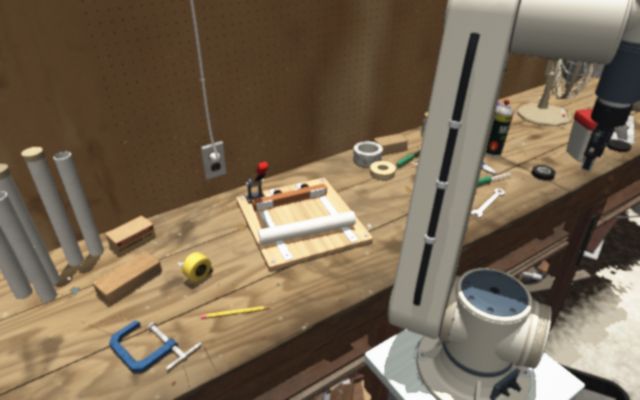

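View pics/side0.png

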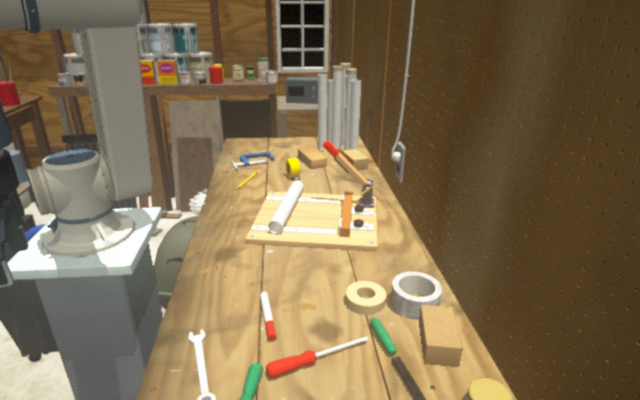

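The scene view shows the jig, with board corners at about (237,200), (327,180), (371,240) and (272,266). The pipe runs from (262,235) to (353,220), and the raised arm is at (255,190). In the side view the corners are at (267,193), (378,195), (376,247) and (248,240). The masking tape is at (366,297) and the marker at (267,315).

```bash
cat > h.py <<'E'
from rig import ctrl
import numpy as np, cv2
def cam(n,obs=None):
    m=ctrl.camera_model(n); f=200/np.tan(np.radians(m["fov_y"]/2))
    if n=="wrist":
        R=obs["orientation"]@m["mount"][:3,:3]; o=obs["tool_pos"]+obs["orientation"]@m["mount"][:3,3]
    else: R,o=m["rotation"],m["origin"]
    return f,m["cx"],m["cy"],np.array(o),np.array(R)
def ray(c,p):
    f,cx,cy,o,R=c; return o,R@np.array([(p[0]-cx)/f,(p[1]-cy)/f,1])
def onz(c,p,z):
    o,d=ray(c,p); return o+d*(z-o[2])/d[2]
def proj(c,P):
    f,cx,cy,o,R=c; q=R.T@(np.array(P)-o); return np.array([cx+f*q[0]/q[2],cy+f*q[1]/q[2]])
def fit(J,W): # 2d rigid: W=c+R(th)J
    J=np.array(J);W=np.array(W);a=J-J.mean(0);b=W-W.mean(0)
    th=np.arctan2((a[:,0]*b[:,1]-a[:,1]*b[:,0]).sum(),(a*b).sum())
    R=np.array([[np.cos(th),-np.sin(th)],[np.sin(th),np.cos(th)]])
    c=W.mean(0)-R@J.mean(0); return c,th,np.linalg.norm(W-c-J@R.T,axis=1)
E
python3 - <<'E'
from h import *
J=[(.17,.15),(.17,-.15),(-.17,-.15),(-.17,.15)]
for n,P in [("scene",[(237,200),(327,180),(371,240),(272,266)]),("side",[(267,193),(378,195),(376,247),(248,240)])]:
    c=cam(n); W=[onz(c,p,.018)[:2] for p in P]
    Jn=J if n=="scene" else [(-.17,.15),(.17,.15),(.17,-.15),(-.17,-.15)]
    r=fit(Jn,W); print(n,r[0],np.degrees(r[1]),r[2])
for p in [(366,285)]: print("mask",onz(cam("side"),(366,297),.024))
for p in [(265,295),(270,337)]: print("marker",onz(cam("side"),p,.01))
print("meas",onz(cam("scene"),(197,270),.03))
print("pipe",onz(cam("scene"),(262,232),.041),onz(cam("scene"),(353,218),.041))
E
```

```text
scene [0.60390074 0.03282549] -11.403090996492693 [0.00778964 0.00726722 0.01035741 0.01320126]
side [0.61919838 0.02233636] -9.748302093422048 [0.00619924 0.01366695 0.01143809 0.00382332]
mask [ 0.68599206 -0.35988469  0.024     ]
marker [ 0.47735402 -0.31797485  0.01      ]
marker [ 0.48911172 -0.44514018  0.01      ]
meas [0.55274768 0.37137422 0.03      ]
pipe [0.58440367 0.17073263 0.041     ] [ 0.49790172 -0.07355928  0.041     ]
```

```bash
python3 - <<'E'
from h import *
th=np.radians(-10.5); ex=np.array([np.cos(th),np.sin(th),0]); ey=np.array([-np.sin(th),np.cos(th),0])
R=np.column_stack([-ex,ey,[0,0,-1]])
p=np.array([.61,.027,0])-.08*ex+[0,0,.31]
o=ctrl.get_obs()
ctrl.move_to(p,R)
ctrl.dwell(.3)
o=ctrl.get_obs(); im=ctrl.capture("wrist"); cv2.imwrite("pics/w1.png",im[:,:,::-1]); np.savez("w1.npz",tool_pos=o["tool_pos"],orientation=o["orientation"])
print(o["clock"],o["tool_pos"],o["joint_pos"],o["contact_force"])
E
```

```text
2.8667 [0.53135054 0.0412928  0.3099649 ] [ 2.12840858e+01  1.21504453e+01  1.42708578e+01 -1.18441752e-05
 -9.21243629e+01 -1.21809213e+02] [0.23824264 0.421602   0.01354021]
```

View pics/w1.png

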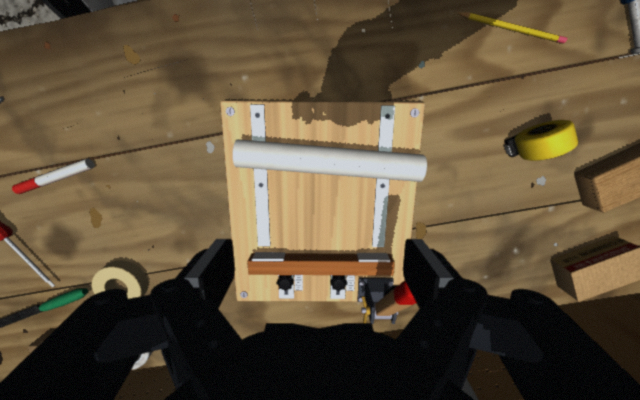

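The wrist view shows the board corners at (222,102), (424,102) and (238,300). The pipe runs from (236,155) to (424,168), slightly skewed. The fence face is at row ~257 (columns 249–393), and the red handle is at (405,292).

```bash
python3 - <<'E'
from h import *
im=cv2.imread("pics/w1.png"); cv2.imwrite("pics/w1c.png",cv2.resize(im[90:320,215:435],None,fx=2.6,fy=2.6,interpolation=cv2.INTER_CUBIC))
o=np.load("w1.npz"); c=cam("wrist",o)
P=[(222,102),(424,102),(238,300)]; r=fit([(-.17,-.15),(-.17,.15),(.17,-.15)],[onz(c,p,.018)[:2] for p in P]); print(r[0],np.degrees(r[1]),r[2])
# pipe mask
hsv=cv2.cvtColor(im,cv2.COLOR_BGR2HSV); m=((hsv[...,1]<45)&(hsv[...,2]>120)).astype(np.uint8)
roi=np.zeros_like(m); roi[135:185,225:435]=1; m=cv2.morphologyEx(m*roi,cv2.MORPH_OPEN,np.ones((13,13)))
n,l,s,_=cv2.connectedComponentsWithStats(m); k=1+s[1:,4].argmax(); ys,xs=np.where(l==k)
print(s[k], cv2.minAreaRect(np.column_stack([xs,ys]).astype(np.float32)))
R=np.array([[np.cos(r[1]),-np.sin(r[1])],[np.sin(r[1]),np.cos(r[1])]])
J=lambda p,z:(R.T@(onz(c,p,z)[:2]-r[0]))
for x in (240,260,300,350,400,420):
    col=ys[xs==x]; print(x,col.min(),col.max(),J((x,(col.min()+col.max()+1)/2),.041))
print("ends",J((s[k][0],155),.041),J((s[k][0]+s[k][2],168),.041))
for p in [(250,262),(390,266)]: print("fence top",J(p,.046))
E
```

```text
[0.61636566 0.03170002] -10.696339757622587 [0.00319739 0.00367271 0.00287218]
[ 233  143  193   41 4971] ((329.0, 163.0), (40.0, 192.0), 90.0)
240 143 166 [-0.09446949 -0.12045481]
260 144 183 [-0.08136772 -0.09220556]
300 147 171 [-0.0881355 -0.0336858]
350 151 175 [-0.08244568  0.03921968]
400 155 179 [-0.07671101  0.11269995]
420 157 180 [-0.07455357  0.14223956]
ends [-0.09444321 -0.1305889 ] [-0.07606581  0.15088932]
fence top [ 0.07580677 -0.11558654]
fence top [0.08240775 0.10820058]
```

View pics/w1c.png

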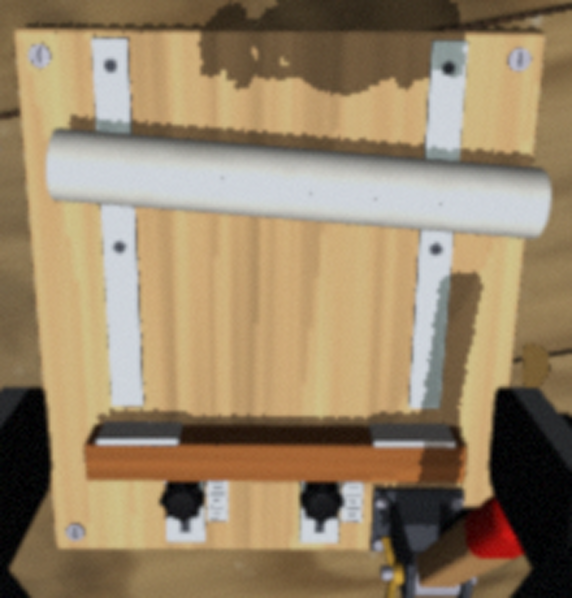

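```bash
cat >> h.py <<'E'
def setj():
    o=np.load("w1.npz"); c=cam("wrist",o)
    P=[(220.8,101.5),(424.6,102.3),(236.9,300.8)]
    return c,fit([(-.17,-.15),(-.17,.15),(.17,-.15)],[onz(c,p,.018)[:2] for p in P])
c1,(jc,jt,res)=setj()
ex=np.array([np.cos(jt),np.sin(jt),0]); ey=np.array([-np.sin(jt),np.cos(jt),0])
RT=np.column_stack([-ex,ey,[0,0,-1]])
def W(x,y,z): return np.array([jc[0],jc[1],0])+ex*x+ey*y+[0,0,z]
def toJ(p): d=np.array(p)[:2]-jc; return np.array([d@ex[:2],d@ey[:2]])
E
python3 - <<'E'
from h import *
print(jc,np.degrees(jt),res)
for p in [(251.5,260.5),(392.7,261.8)]: print(toJ(onz(c1,p,.046)))
for p in [(239.5,154.5),(420.5,168.5)]: print(toJ(onz(c1,p,.041)))
ctrl.move_to(W(-.155,-.02,.12),RT)
ctrl.servo_line(W(-.155,-.02,.024))
o=ctrl.get_obs(); print(o["clock"],toJ(o["tool_pos"]),o["tool_pos"],o["contact_force"])
F0=o["contact_force"]
hit=ctrl.servo_line(W(-.06,-.02,.024),vel=.04,force_limit=6)
o=ctrl.get_obs(); print(hit,o["clock"],toJ(o["tool_pos"]),(o["contact_force"]-F0)@ex)
cv2.imwrite("pics/s2.png",ctrl.capture("side")[150:270,220:410,::-1].repeat(3,0).repeat(3,1))
E
```

```text
[0.61674906 0.03050527] -10.852202895968587 [0.0018507  0.00201943 0.0013131 ]
[ 0.0728371  -0.11172922]
[0.07397509 0.1132738 ]
[-0.09546462 -0.12028283]
[-0.07629051  0.14379427]
4.5333 [-0.15381155 -0.01941366] [0.46203312 0.04039785 0.02507029] [ 0.4735879  -0.77941109  0.80630891]
False 7.0583 [-0.0601254  -0.02000851] -0.5650296370406441
```

View pics/s2.png

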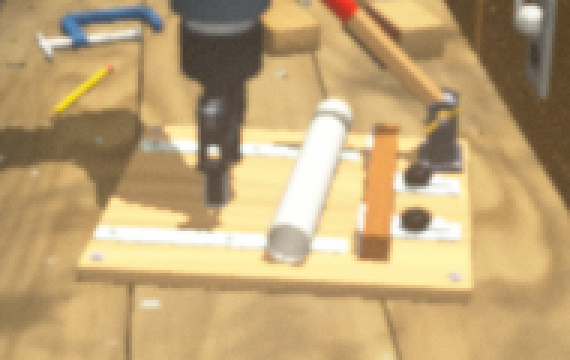

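The pipe has rolled ahead of the fingers and now lies between them and the fence. I'll follow slowly and feel for contact.

```bash
python3 - <<'E'
from h import *
ctrl.dwell(.3)
F0=ctrl.get_obs()["contact_force"]
f=lambda o:(o["contact_force"]-F0)@ex
print(ctrl.servo_line(W(-.01,-.02,.024),vel=.03,force_limit=4)); o=ctrl.get_obs(); print(o["clock"],toJ(o["tool_pos"]),f(o))
print(ctrl.servo_line(W(.04,-.02,.024),vel=.012,force_limit=3)); o=ctrl.get_obs(); print(o["clock"],toJ(o["tool_pos"]),f(o),o["contact_force"]-F0)
ctrl.dwell(.2); o=ctrl.get_obs(); print(o["clock"],toJ(o["tool_pos"]),f(o))
cv2.imwrite("pics/s3.png",ctrl.capture("side")[150:270,220:410,::-1].repeat(3,0).repeat(3,1))
E
```

```text
False
9.225 [-0.01012533 -0.01997282] -1.8516690280106427
True
11.625 [ 0.01908784 -0.02021997] -1.8192748910385017 [-1.81789561  0.18000315  0.52280466]
11.825 [ 0.01866653 -0.02036214] -0.21841418510719102
```

View pics/s3.png

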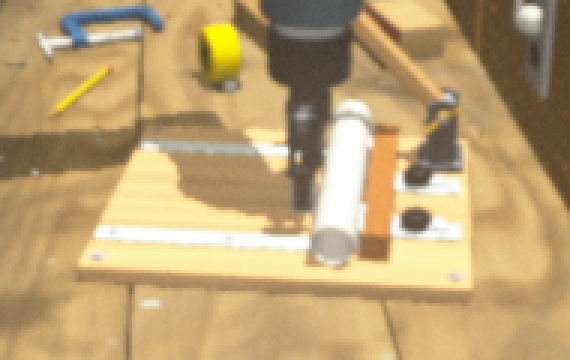

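The pipe is almost at the fence, with the near (−y) end still a little off it. I'll press on in small steps.

```bash
python3 - <<'E'
from h import *
o=ctrl.get_obs(); x=toJ(o["tool_pos"])[0]; F0=np.array([0.,0,0])
f=lambda o:o["contact_force"]@ex
print(x,f(o))
while x<.04:
    x+=.0005; ctrl.servo_line(W(x,-.02,.024),vel=.01,force_limit=9); ctrl.dwell(.08)
    v=[]
    for _ in range(3): ctrl.dwell(.02); v.append(f(ctrl.get_obs()))
    o=ctrl.get_obs(); print(round(o["clock"],2),round(x*1e3,2),toJ(o["tool_pos"]).round(4),np.round(np.mean(v),2))
    if np.mean(v)<-6 or o["clock"]>22: break
E
```

```text
0.018630216329507933 0.2910024435505585
12.28 19.13 [ 0.0191 -0.02  ] -0.04
12.66 19.63 [ 0.0195 -0.02  ] -0.15
13.04 20.13 [ 0.0196 -0.0201] -3.93
13.43 20.63 [ 0.0197 -0.0201] -5.63
13.81 21.13 [ 0.0197 -0.02  ] -7.24
```

```bash
python3 - <<'E'
from h import *
f=lambda o:o["contact_force"]@ex
ctrl.servo_line(W(.0214,-.02,.024),vel=.01); 
for _ in range(4): ctrl.dwell(.15); print(f(ctrl.get_obs()))
ctrl.servo_line(W(.0185,-.02,.024),vel=.01); ctrl.servo_line(W(-.02,-.02,.024),vel=.04)
ctrl.servo_line(W(-.09,-.02,.16),vel=.2); ctrl.servo_line(W(-.09,-.02,.31),vel=.25)
ctrl.dwell(.3)
o=ctrl.get_obs(); im=ctrl.capture("wrist"); cv2.imwrite("pics/w4.png",im[:,:,::-1]); np.savez("w4.npz",tool_pos=o["tool_pos"],orientation=o["orientation"])
print(o["clock"],toJ(o["tool_pos"]),o["contact_force"])
cv2.imwrite("pics/w4c.png",cv2.resize(im[90:320,215:435,::-1],None,fx=2.6,fy=2.6,interpolation=cv2.INTER_CUBIC))
E
```

```text
-7.66534005613586
-7.260103194348549
-8.079137280571707
-7.922210686544517
18.175 [-0.09021418 -0.02012673] [ 0.70728648 -0.19117513 -0.10946459]
```

View pics/w4c.png

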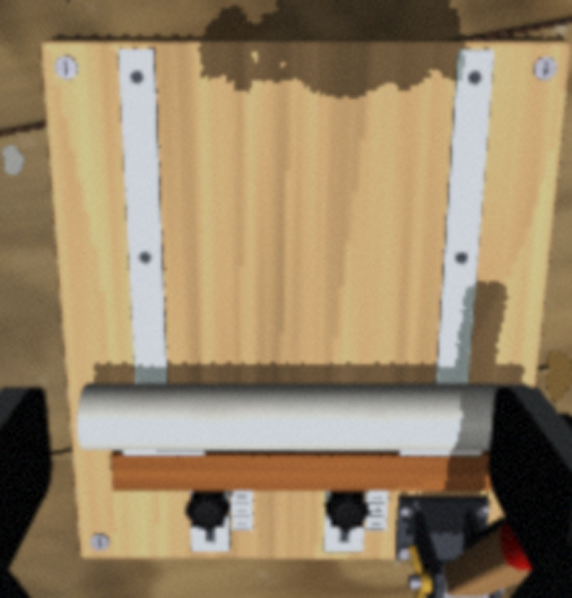

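The pipe edge runs parallel to the fence, with equal thin gaps at both ends of the fence, so it is flush. Next I'll estimate the hold-down angle from the red handle and swing the arm down.

```bash
cat >> h.py <<'E'
def grip(q,s=.1575,h=.01):
    return W(.142-s*np.cos(q)+h*np.sin(q),.095,.074+s*np.sin(q)+h*np.cos(q))
E
python3 - <<'E'
from h import *
from scipy.optimize import minimize_scalar
for n,roi in [("side",(130,170,315,350)),("scene",(155,185,250,275))]:
    im=cv2.imread(f"pics/{n}0.png"); b,g,r=[im[...,i].astype(int) for i in range(3)]
    m=(r>110)&(g<60)&(b<60); k=np.zeros_like(m); k[roi[0]:roi[1],roi[2]:roi[3]]=1; ys,xs=np.where(m&k)
    p=np.array([xs.mean(),ys.mean()]); c=cam(n)
    s=minimize_scalar(lambda q:np.linalg.norm(proj(c,grip(q,h=0))-p),bounds=(.5,1.2),method="bounded"); print(n,p,len(xs),s.x,s.fun)
ctrl.set_gripper(0.0,20)
o=ctrl.get_obs(); print(o["clock"],o["gripper_width"])
off=ex*.011
ctrl.move_to(grip(1.0)+off+[0,0,.07],RT); ctrl.dwell(.2)
o=ctrl.get_obs(); print(o["clock"],o["tool_pos"],o["joint_pos"],o["contact_force"])
for q in np.arange(1.0,-.01,-.1):
    if ctrl.solve_ik(grip(q)+off,RT) is None: print("no ik",q)
E
```

```text
side [330.92682927 148.2195122 ] 41 0.7985672900214488 0.07122931450291514
scene [262.70833333 165.08333333] 72 0.8344161031749432 1.9055499245346295
18.9917 0.00011080662052168048
20.025 [0.7090507  0.10885923 0.28432871] [ 2.11660553e+01  3.59956750e+01  4.70580732e+01  1.66146956e-02
 -1.00880331e+02 -1.22037446e+02] [ 0.03265683 -0.76438847  0.51517056]
```

```bash
python3 - <<'E'
from h import *
off=ex*.011
F0=ctrl.get_obs()["contact_force"]
ctrl.servo_line(grip(.82)+off+[0,0,.05],vel=.15)
print(ctrl.servo_line(grip(.82)+off-[0,0,.01],vel=.04,force_limit=2.5))
o=ctrl.get_obs(); z=o["tool_pos"]; print(o["clock"],toJ(z),z[2],o["contact_force"]-F0)
from scipy.optimize import brentq
q0=brentq(lambda q:grip(q)[2]-z[2],.3,1.3); print("q0",q0)
for q in np.linspace(q0,.12,9)[1:]:
    hit=ctrl.servo_line(grip(q)+off,vel=.06,force_limit=12); o=ctrl.get_obs()
    print(round(o["clock"],2),round(q,2),hit,(o["contact_force"]-F0).round(1),(o["tool_pos"]-grip(q)-off).round(4))
    if hit: break
im=ctrl.capture("side"); cv2.imwrite("pics/s5.png",im[130:260,220:420,::-1].repeat(3,0).repeat(3,1))
E
```

```text
False
22.1083 [0.05309709 0.09497793] 0.18635080667247983 [0.39014588 0.791651   0.16057365]
q0 0.7288001048330415
22.6 0.65 False [ 0.3  0.4 -0.5] [-0.0003  0.0001  0.    ]
22.95 0.58 False [ 0.1  0.5 -0.4] [-0.0002 -0.0001 -0.0003]
23.3 0.5 False [-0.1 -0.4 -0.9] [-0.0002 -0.     -0.0001]
23.65 0.42 False [0.2 0.5 0.3] [-0.0002 -0.     -0.0002]
24.0 0.35 False [-1.2  1.1 -0.2] [-0.0003 -0.     -0.0003]
24.35 0.27 False [-1.3  0.3 -0.2] [-0.0005 -0.     -0.0006]
24.7 0.2 False [ 0.9  0.4 -0.3] [-0.0005 -0.0001 -0.0007]
25.05 0.12 False [-1.1  0.4  0.3] [-0.0005 -0.0001 -0.0007]
```

View pics/s5.png

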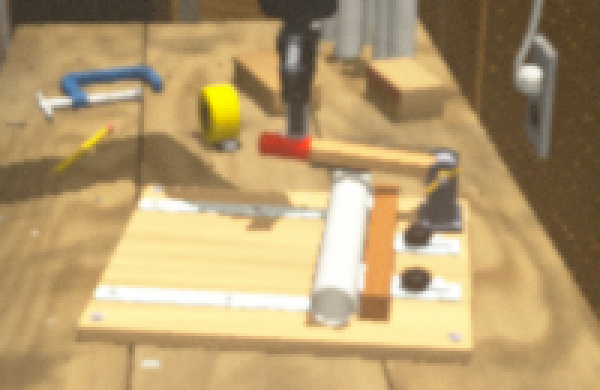

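The arm has followed the fingers down to about 0.12 rad, and the pipe still lies along the fence. I'll finish slowly and bear down.

```bash
python3 - <<'E'
from h import *
off=ex*.011
fz=lambda:np.mean([(ctrl.dwell(.02),ctrl.get_obs()["contact_force"][2])[1] for _ in range(4)])
for q in (.07,.03): print(q,ctrl.servo_line(grip(q)+off,vel=.02,force_limit=8),fz())
p=grip(0)+off; z=grip(.03)[2]; n=0
while z>.070:
    z-=.0006; p[2]=z; ctrl.servo_line(p,vel=.01); ctrl.dwell(.05); v=fz(); o=ctrl.get_obs()
    print(round(o["clock"],2),round(z*1e3,1),round(o["tool_pos"][2]*1e3,2),round(v,2))
    if v>9.3: break
for _ in range(3): ctrl.dwell(.15); print(fz())
E
```

```text
0.07 False 0.16801130764824143
0.03 False 0.25946419760107514
26.61 88.1 88.09 -0.13
26.98 87.5 87.54 0.6
27.34 86.9 86.87 0.95
27.71 86.3 86.25 0.51
28.07 85.7 85.65 0.6
28.44 85.1 85.1 0.36
28.81 84.5 84.47 0.3
29.18 83.9 83.95 1.21
29.54 83.3 83.63 4.2
29.91 82.7 83.42 6.48
30.27 82.1 83.31 8.64
30.64 81.5 83.23 11.01
11.347684241680273
11.307118361330886
11.134625878136067
```

```bash
python3 - <<'E'
from h import *
p=ctrl.get_obs()["tool_pos"]
ctrl.servo_line(p+[0,0,.01],vel=.02); ctrl.servo_line(p+[0,0,.12],vel=.15)
ctrl.servo_line(W(-.09,-.02,.31),vel=.25); ctrl.dwell(.3)
o=ctrl.get_obs(); im=ctrl.capture("wrist"); print(o["clock"],o["contact_force"])
a=cv2.resize(im[90:320,215:435,::-1],(420,440)); b=cv2.resize(ctrl.capture("side")[150:270,260:400,::-1],(370,440))
cv2.imwrite("pics/f.png",np.hstack([a,b]))
E
```

```text
34.075 [-0.15637751 -0.62162977 -0.19586575]
```

View pics/f.png

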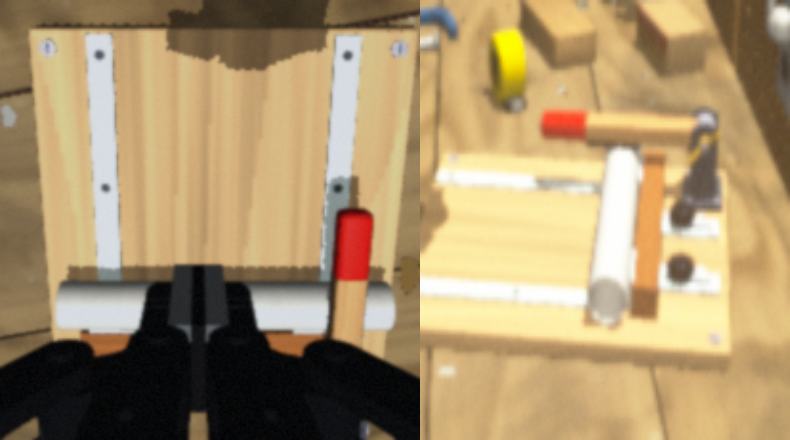

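The arm is level on the pipe, the pipe still lies parallel along the fence, and the robot is clear of everything.

```bash
python3 -c "
from rig import ctrl
print(ctrl.hand_in())"
```

```text
the job is handed in; nothing more can be done
None
```

The job is handed in, with no verdict returned: the pipe was pressed against the fence at about 8 N, the hold-down was pressed at about 11 N and left down, and the last pictures show the pipe still flush.

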